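# Crush a stone sample in the percussion mortar

## Task

A kidney stone is loaded in the steel percussion mortar. Take the mallet from its sloping rest and, with the mallet's face square and central on the pestle's cap, give the sprung pestle at least two sharp blows that each drive it fully down, lifting clear so that it springs right up after each one. Then lay the mallet back in its rest as you found it, without touching the mortar with the gripper or knocking over or pushing away the things around it.

Things in the scene. Friction and masses are not known exactly. Their poses are not given: they have to be found in the camera images.
- mortar: Percussion mortar, bare steel, fixed to the bench: a round foot 94 mm across and 33 mm high carrying a guide sleeve 58 mm across up to 85 mm high, out of which the pestle stands. Origin: centre of its underside on the bench; z up along the pestle.
- pestle_cap (a point): Centre of the top face of the pestle's mushroom cap (36 mm across, 18 mm thick, flat top 26 mm across); with the pestle up it is 130 mm above the bench. It moves with the pestle, which slides straight down in the sleeve.
- pestle (a joint): How far the pestle is pushed down, m: 0 = up, 0.018 = down on its stop. A coil spring (4 N at the top, 8 N fully down) lifts the 0.2 kg pestle by itself when freed. A blow is sharp if it sends the pestle down faster than 0.08 m/s (a slow push does not crush); fully down means beyond 0.015.
- mallet: Mallet, 0.34 kg; origin at its head's centre. Head: white nylon cylinder, 38 mm diameter, 70 mm long along z, flat striking faces (34 mm across) at z = +35 and -35 mm. Handle: steel bar along -x, 20 mm wide (y), 28 mm high (z), ending 185 mm from the head's centre. In the rest +x (butt to head) rises at 35 degrees, y is level, z leans 35 degrees from vertical towards the butt end.
- mallet_grip (a point): Point on the handle's centre line 70 mm from the head's centre (mallet x = -70 mm), in the free stretch between the rest's two forks, 100 mm above the bench when in the rest; good to grip across the 20 mm width; a firm 50 N grip is ample. The mallet balances about 40 mm from the head's centre.
- rest: Mallet rest, dark sheet steel, fixed: base plate 200 x 90 x 6 mm and two forks, 6 mm thick and 43 mm wide, across the handle; their inner faces are 26.5 and 150 mm from the head's centre. Slots 23 mm wide, cheeks up to the handle's centre line, then flared 15 mm on. Origin: centre of the plate's underside, below the grip point; x points level from butt end to head end, which is the high end.
- rest_seat (a point): Fixed point of the rest where the centre of the mallet's head lies when the mallet is in place: 57 mm along the rest's x from its origin, 140 mm above the bench.
- tube_rack: Bystander: white rack, 84 x 156 mm and 50 mm high, with red-capped blood tubes up to 90 mm high. Loose; origin at the centre of its underside.
- wash_bottle: Bystander: loose bottle, 66 mm in diameter and 170 mm high; origin at the centre of its underside.
- specimen_pot: Bystander: loose white screw-cap pot, 48 mm in diameter and 60 mm high; origin at the centre of its underside.
Mind the look-alikes: they are no part of the job. Of the things that look like the mallet, the smallest one is meant.

How it is judged:
By the outcome, as a careful person would: the job done as asked, in the order asked, and still so for the second after the job is handed in, with the robot touching nothing.
It also fails if it takes over 43 s, if anything falls off the work surface, if the arm or the gripper's body presses on something with over 40 N, if the wrist force passes 120 N, or if a joint passes its speed limit or range.

## Robot

A 7-joint arm with a two-finger parallel gripper is mounted at the origin on the work surface. World frame = base frame: x ahead of the robot, y to its left, z up, the work surface at z = 0. Lengths are in m, angles in rad, forces in N, time in s.
With the tool pointing down it reaches from about 0.375 to 0.925 m from the base axis. Payload 3.1 kg.
Tool frame: the origin (TCP) lies midway between the tips of the shut fingers; the grasp point (between the pads) lies 19 mm behind it; y points along the fingers, z is the direction in which the jaws open and shut, and the axes are right-handed (so a half turn about y gives the same grasp; the last joint's range is limited). The gripper opens to 85 mm and grips with 20 to 120 N. Pads are 22 mm wide; open, the fingers measure 114 mm over their backs; the gripper's body (76 mm by 85 mm) begins 54 mm behind the grasp point. The pads swing forward as they close: fully open they stand 13 mm farther back than shut.
Start: joints at [1.151, 0.383, 0.044, 1.598, -0.018, 1.161, -0.05], TCP at [0.206, -0.617, 0.205] pointing down, gripper open.
Joint ranges: [-2.61, 2.61], [-0.41, 2.15], [-1.48, 1.57], [0, 2.5], [-1.57, 4.71], [0.05, 1.97], [-2.85, 2.85]. Speed limits (rad/s): [2.79, 2.79, 3.14, 3.14, 3.14, 3.14, 3.14].

## Interface

Orientations are given as a rotation vector (axis times angle).
In Python, from plant import manip gives the robot as it stands.
- The arm moves only by the shell command python3 -m handwheel 'ROWS' [OPENING]. ROWS is JSON, a list of rows, each a list of 2 entries, a list of its own where there are three numbers: the shift along the tool's x, y, z in m, then the turn, a rotation vector about the tool's x, y, z in degrees. A call has 1 to 10 rows; each row shifts and turns the commanded pose from where the row before left it, along the tool's axes as they then stand; what a row does not reach is not made up. A row lasts 1/8 s, in which the tool goes at most 62.5 mm and 10.7 degrees, less where a joint would pass 70% of its speed; a pose out of reach is approached as far as the arm can. A call is refused whole if a number of a shift passes 0.0625 or a number of a turn 10.7, either way. A call with a gripper value outside its range is refused whole. OPENING is the finger opening in m, from 0 to 0.0854, set as the call begins (- or left out, the last holds). The fingers move at their own pace and stop on an object; the grip force is fixed at half the most. Time passes only in rows, so rows that do not move let the fingers close. It gives the time, the measured TCP pose, the force and the opening at its end, in the units of the state.
- manip.sense(): the state, without advancing time (a new reading comes with each control period).
- manip.grab_frame(name): name is "side" or "top"; returns the picture (480x640x3 uint8, red, green, blue); there is no depth.
- manip.camera_info(name): a dict with "fovy" (degrees; the focal length in pixels is half the picture's height over the tangent of half this angle, whatever the lens; pixels are square), "cx", "cy" (the principal point, pixels), "k1" (the pictures are not rectified: a ray, as slopes to the right and down, at radius r is drawn at 1 + k1 r^2 times it, then the intrinsics apply), "R" (3x3) and "t" (3): a world point X has camera coordinates R X + t. Camera axes: x right, y down, z forward; pixel columns grow to the right and rows downward; lengths in m; the calibration is good to about 2 mm. A picture is of the moment at which its call begins. camera_info takes no time and is no camera call.
- manip.job_done(): hands the job in, once; it reports no verdict.
The state is a dict: "time_s": time; "qpos": joint angles; "joint_vel": joint speeds; "effort": joint torques, N m; "position": TCP position; "tcp_rot": TCP orientation; "wrist_force": force on the tool from outside, world axes, zero at the start; "torque": the same for the moment, N m; "finger_gap": finger opening in m.
Only numpy, scipy, OpenCV 4.12 (cv2) and the standard library are available. Lean on these libraries where they do the work, as an engineer would, in place of code of your own. Each camera call takes 0.05 s, during which the arm holds its last target.

## Working session

There is one attempt and no reset: what is moved stays moved. The work goes in short steps, Python scripts to look and compute and a shell command to move; the robot and the scene stay as the last step left them, time stands still between calls to the robot, and variables do not carry over. Pictures are saved under pics/ and viewed, and the job is handed in when it is done.

```bash
ls; mkdir -p pics; python3 - <<'E'
from plant import manip
import cv2
s=manip.sense(); print(s)
for n in("side","top"):
    im=manip.grab_frame(n); cv2.imwrite(f"pics/{n}0.png",im[:,:,::-1]); print(n,manip.camera_info(n))
E
```

```text
pics
{'time_s': 0.0, 'qpos': array([ 1.15116422,  0.38386093,  0.04384441,  1.59956745, -0.01788453,
        1.1611905 , -0.04988696]), 'joint_vel': array([ 0.00055003,  0.00062371, -0.00016801, -0.00036248, -0.00022144,
       -0.00044467,  0.00037571]), 'effort': array([-8.12735129e-05, -4.33465004e+01,  1.02473572e+00, -2.49515444e+01,
        1.06261665e-02,  1.14310082e-02, -1.15697284e-05]), 'position': array([ 0.20526037, -0.61567993,  0.20367369]), 'tcp_rot': array([-0.33306401,  2.05028524, -2.04495578]), 'wrist_force': array([-0.41737193, -0.1453922 ,  0.47806366]), 'torque': array([-0.02277151, -0.01464528, -0.01319798]), 'finger_gap': 0.08526518594756967}
side {'fovy': 46.894519617317485, 'cx': 319.1001609002163, 'cy': 240.9373700054662, 'k1': 0.059329572421803214, 'R': array([[ 0.99006038, -0.13978095,  0.01554764],
       [-0.07472767, -0.61647504, -0.78382032],
       [ 0.11914788,  0.77486761, -0.62079302]]), 't': array([-0.51980093,  0.21483266,  1.46191846])}
top {'fovy': 54.2894363343967, 'cx': 317.50609673032966, 'cy': 235.811042182877, 'k1': -0.05515048792649254, 'R': array([[ 0.02871495, -0.99955385, -0.00821958],
       [-0.99424799, -0.02771178, -0.10345525],
       [ 0.10318131,  0.01114302, -0.99460015]]), 't': array([0.13596431, 0.56347402, 1.37217134])}
```

View pics/side0.png

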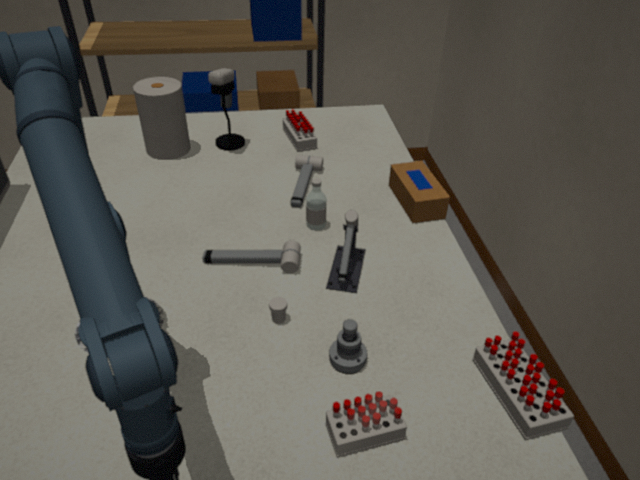

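View pics/top0.png

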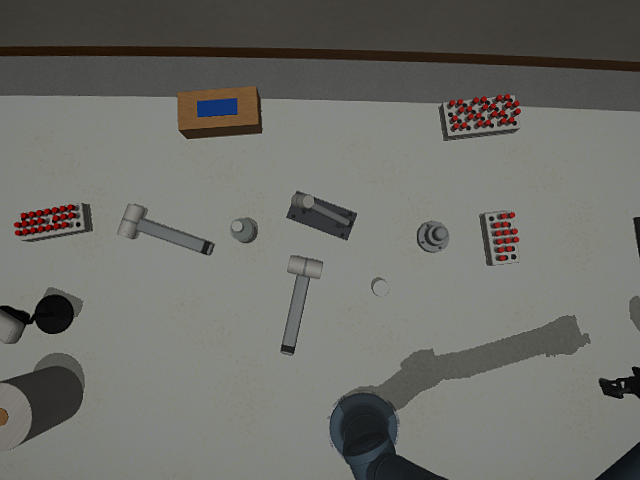

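The side view shows three mallets: (250,257) and (306,178) lying on the bench, and (348,250) in the dark rest. In the top view they are at (300,300), (165,230) and (320,208). The one in the rest looks smallest and fits the description. I'll enlarge to confirm and measure.

```bash
python3 - <<'E'
import cv2
t=cv2.imread("pics/top0.png"); s=cv2.imread("pics/side0.png")
def crop(im,x0,y0,w,h,k,n):
    c=cv2.resize(im[y0:y0+h,x0:x0+w],None,fx=k,fy=k,interpolation=cv2.INTER_CUBIC)
    for i in range(0,w,10): cv2.putText(c,str(x0+i),(i*k,8),0,.3,(0,255,255),1); cv2.line(c,(i*k,10),(i*k,16),(0,255,255),1)
    for i in range(0,h,10): cv2.putText(c,str(y0+i),(0,i*k+4),0,.3,(0,255,255),1)
    cv2.imwrite(f"pics/{n}.png",c)
crop(t,280,180,80,70,8,"t_rest"); crop(s,320,200,60,100,6,"s_rest")
crop(t,405,205,60,60,8,"t_mort"); crop(s,320,310,60,70,8,"s_mort")
crop(t,100,180,260,190,3,"t_all")
E
```

```text
(no output)
```

View pics/t_rest.png

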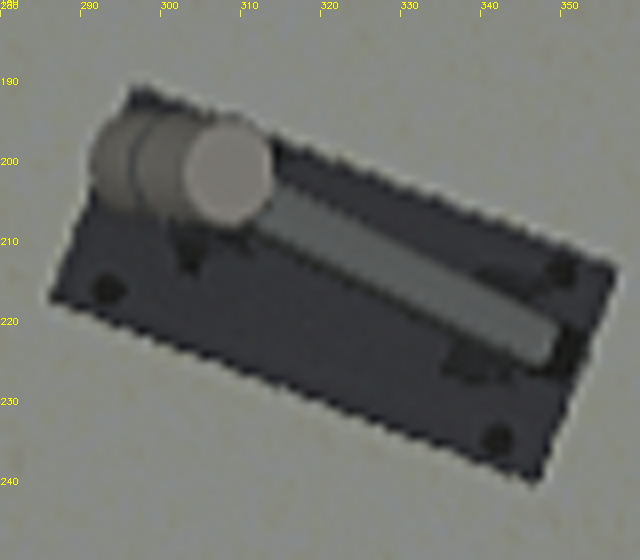

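View pics/s_rest.png

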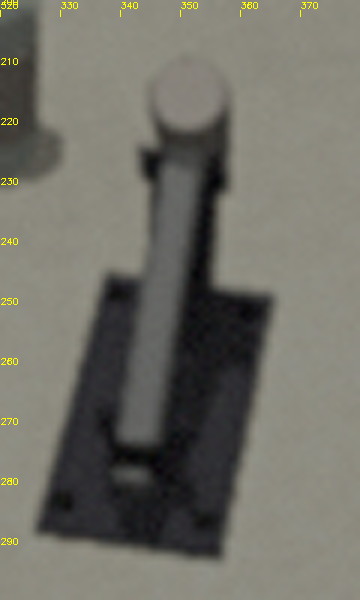

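View pics/t_mort.png

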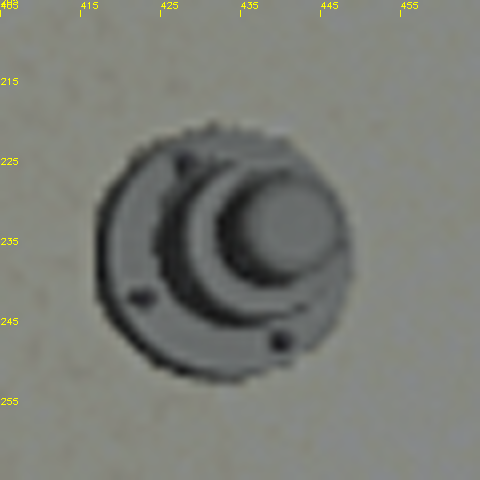

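View pics/s_mort.png

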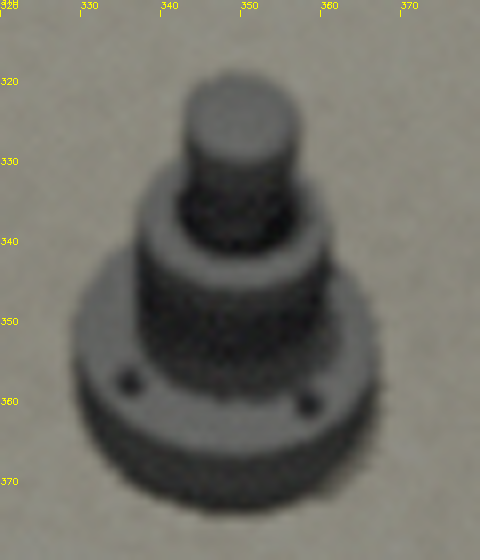

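View pics/t_all.png

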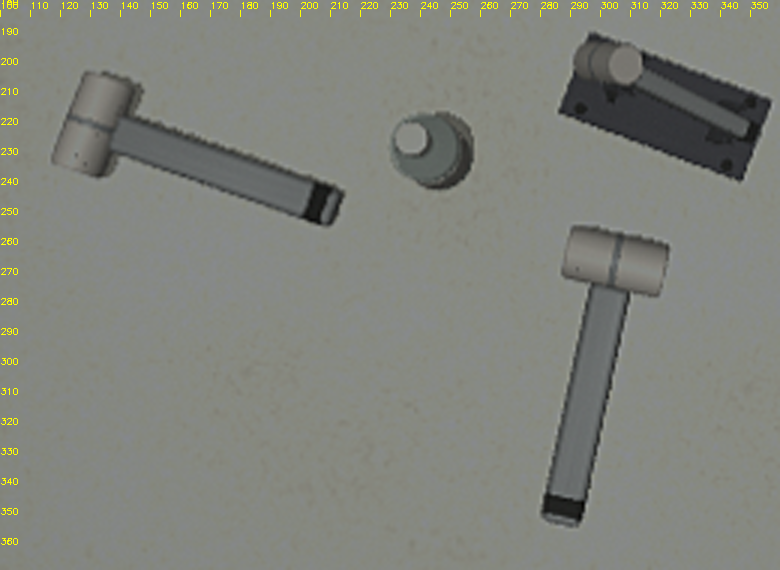

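The crops confirm it. The mallet in the rest (head at top px (305,200), side (351,216)) is about 70 mm long and clearly smaller than the two larger ones lying loose. Next I'll triangulate.

```bash
cat > h.py <<'E'
import numpy as np, json
from plant import manip
from scipy.optimize import least_squares
from scipy.spatial.transform import Rotation as Ro
C={n:manip.camera_info(n) for n in("side","top")}
def proj(n,X):
    c=C[n]; f=240/np.tan(np.radians(c["fovy"]/2)); p=np.asarray(c["R"])@np.asarray(X,float)+c["t"]
    u=p[:2]/p[2]; u=u*(1+c["k1"]*(u@u)); return u*f+[c["cx"],c["cy"]]
def tri(a,b):
    r=least_squares(lambda X:np.r_[proj("top",X)-a,proj("side",X)-b],[.5,0,.1]); return r.x,r.fun
def onz(n,p,z):
    r=least_squares(lambda X:proj(n,[X[0],X[1],z])-p,[.5,0]); return r.x
def px(x0,y0,k,p): return np.array([x0,y0])+(np.array(p)+.5)/k-.5
E
python3 - <<'E'
from h import *
np.set_printoptions(precision=4,suppress=True)
T=lambda *p:px(280,180,8,p); S=lambda *p:px(320,200,6,p)
MT=lambda *p:px(405,205,8,p); MS=lambda *p:px(320,310,8,p)
tc=[T(136,88),T(617,268),T(540,487),T(50,298)]
for p in tc: print("plate top",onz("top",p,.006))
for p in [S(105,273),S(273,297),S(222,558),S(37,530)]: print("plate side",onz("side",p,.006))
print("face",tri(T(229,170),S(190,95)))
print("cap",tri(MT(290,224),MS(242,119)))
print("foot top z0/33",onz("top",MT(224,252),.025), )
for n,p in(("bottle",(240,228)),("pot",(380,287)),("rack",(501,238))): print(n,onz("top",p,.03))
print(onz("side",[316,222],0), onz("side",[278,320],.0))
E
```

```text
plate top [0.7001 0.2206]
plate top [0.6352 0.0342]
plate top [0.5502 0.0618]
plate top [0.6176 0.2508]
plate side [0.6161 0.2453]
plate side [0.6987 0.2154]
plate side [0.6353 0.0285]
plate side [0.5521 0.058 ]
face (array([0.6403, 0.1785, 0.1653]), array([-0.0124,  0.1005,  0.1043, -0.0158]))
cap (array([ 0.5686, -0.1944,  0.1223]), array([ 0.0001, -0.0005, -0.0004,  0.0001]))
foot top z0/33 [ 0.5688 -0.1942]
bottle [0.5765 0.3856]
pot [ 0.4121 -0.0376]
rack [ 0.5681 -0.4003]
[0.5685 0.3809] [ 0.4083 -0.0429]
```

```bash
python3 - <<'E'
from h import *
np.set_printoptions(precision=3,suppress=True)
s=manip.sense(); print(s["time_s"]); R=Ro.from_rotvec(s["tcp_rot"]); print(R.as_matrix())
y=np.radians(70.9);c,si=np.cos(y),np.sin(y);a=np.radians(35)
mx=np.array([c*np.cos(a),si*np.cos(a),np.sin(a)]);my=np.array([-si,c,0]);mz=np.cross(mx,my)
o=np.array([.6257,.1393,0]);u=np.array([c,si,0]); seat=o+.057*u+[0,0,.14]
for n in("top","side"):
  print(n,"upper face",proj(n,seat+.035*mz),"lower",proj(n,seat-.035*mz),"butt top",proj(n,seat-.185*mx+.014*mz),"edges butt",proj(n,seat-.185*mx+.014*mz+.01*my),proj(n,seat-.185*mx+.014*mz-.01*my))
print("grip",seat-.07*mx)
for sg in(1,-1):
  M=np.array([sg*mx,-mz,sg*my]).T; print((R.inv()*Ro.from_matrix(M)).as_rotvec(degrees=True))
E
```

```text
0.1
[[-0.949 -0.001  0.316]
 [-0.316  0.002 -0.949]
 [ 0.    -1.    -0.002]]
top upper face [309.7   201.632] lower [297.012 200.27 ] butt top [354.653 225.324] edges butt [353.486 228.454] [355.82  222.198]
side upper face [350.839 215.375] lower [351.851 223.383] butt top [341.152 280.159] edges butt [337.6  279.65] [344.71  280.669]
grip [0.626 0.139 0.1  ]
[-38.641 122.778 -18.921]
[-15.882 -50.809  32.435]
```

```bash
cat >> h.py <<'E'
def restM(yaw=70.9,tilt=35):
    y=np.radians(yaw);c,s=np.cos(y),np.sin(y);a=np.radians(tilt)
    mx=np.array([c*np.cos(a),s*np.cos(a),np.sin(a)]);my=np.array([-s,c,0]);mz=np.cross(mx,my)
    return mx,my,mz
def toolR(mx,my,mz): return Ro.from_matrix(np.array([-mx,-mz,-my]).T)
def plan(p,R,N,p0=None,R0=None):
    s=manip.sense()
    p0=s["position"] if p0 is None else p0; R0=Ro.from_rotvec(s["tcp_rot"]) if R0 is None else R0
    w=(R0.inv()*R).as_rotvec(degrees=True)/N; d=(np.asarray(p)-p0)/N
    out=[]
    for k in range(N):
        out.append([[round(float(v),4) for v in R0.inv().apply(d)],[round(float(v),2) for v in w]])
        R0=R0*Ro.from_rotvec(w,degrees=True)
    print(json.dumps(out).replace(" ","")); return R0
GRIP=np.array([.6257,.1393,.100])
E
python3 - <<'E'
from h import *
mx,my,mz=restM(); R=toolR(mx,my,mz)
p=GRIP-.019*mz+.10*mz; print(p)
plan(p,R,16)
E
```

```text
[0.61049756 0.09539797 0.16635132]
[[[-0.0381,0.0024,-0.0341],[-0.99,-3.18,2.03]],[[-0.0398,0.0044,-0.0319],[-0.99,-3.18,2.03]],[[-0.0413,0.0063,-0.0296],[-0.99,-3.18,2.03]],[[-0.0426,0.0083,-0.0271],[-0.99,-3.18,2.03]],[[-0.0437,0.0103,-0.0246],[-0.99,-3.18,2.03]],[[-0.0446,0.0123,-0.0219],[-0.99,-3.18,2.03]],[[-0.0453,0.0142,-0.0192],[-0.99,-3.18,2.03]],[[-0.0457,0.0161,-0.0164],[-0.99,-3.18,2.03]],[[-0.046,0.018,-0.0136],[-0.99,-3.18,2.03]],[[-0.046,0.0198,-0.0107],[-0.99,-3.18,2.03]],[[-0.0458,0.0216,-0.0078],[-0.99,-3.18,2.03]],[[-0.0453,0.0234,-0.0049],[-0.99,-3.18,2.03]],[[-0.0446,0.025,-0.002],[-0.99,-3.18,2.03]],[[-0.0438,0.0266,0.0009],[-0.99,-3.18,2.03]],[[-0.0427,0.0281,0.0038],[-0.99,-3.18,2.03]],[[-0.0414,0.0295,0.0066],[-0.99,-3.18,2.03]]]
```

```bash
python3 -m handwheel '[[[-0.038,-0.01,-0.034],[-1,-3.2,2]],[[-0.040,-0.005,-0.032],[-1,-3.2,2]],[[-0.041,0.0,-0.030],[-1,-3.2,2]],[[-0.043,0.005,-0.027],[-1,-3.2,2]],[[-0.044,0.010,-0.025],[-1,-3.2,2]],[[-0.045,0.012,-0.022],[-1,-3.2,2]],[[-0.045,0.014,-0.019],[-1,-3.2,2]],[[-0.046,0.016,-0.016],[-1,-3.2,2]],[[-0.046,0.018,-0.014],[-1,-3.2,2]],[[-0.046,0.020,-0.011],[-1,-3.2,2]]]' 0.055
python3 - <<'E'
from h import *
mx,my,mz=restM(); R=toolR(mx,my,mz)
p=GRIP-.019*mz+.06*mz; print(p,manip.sense()["qpos"])
plan(p,R,7)
E
```

```text
time_s: 1.35
position: [0.4575, -0.1701, 0.212]
tcp_rot: [-0.475, 1.779, -1.379]
wrist_force: [-0.0, -0.3, -0.1]
finger_gap: 0.0551
[0.61800494 0.11707798 0.13358523] [ 0.85975311  0.11223913 -0.33509197  1.98547723 -0.3952128   1.09397969
  0.03554481]
[[[-0.0388,0.0281,-0.0067],[-0.82,-2.68,1.77]],[[-0.0381,0.0293,-0.0045],[-0.82,-2.68,1.77]],[[-0.0374,0.0306,-0.0023],[-0.82,-2.68,1.77]],[[-0.0364,0.0317,-0.0001],[-0.82,-2.68,1.77]],[[-0.0354,0.0328,0.0021],[-0.82,-2.68,1.77]],[[-0.0342,0.0339,0.0042],[-0.82,-2.68,1.77]],[[-0.0329,0.0348,0.0062],[-0.82,-2.68,1.77]]]
```

```bash
python3 -m handwheel '[[[-0.039,0.026,-0.007],[-0.8,-2.7,1.8]],[[-0.038,0.027,-0.004],[-0.8,-2.7,1.8]],[[-0.037,0.029,-0.002],[-0.8,-2.7,1.8]],[[-0.036,0.031,0],[-0.8,-2.7,1.8]],[[-0.035,0.032,0.002],[-0.8,-2.7,1.8]],[[-0.034,0.034,0.004],[-0.8,-2.7,1.8]],[[-0.033,0.035,0.006],[-0.8,-2.7,1.8]],[[0,0,0],[0,0,0]]]'
python3 - <<'E'
from h import *
import cv2
mx,my,mz=restM(); R=toolR(mx,my,mz)
p=GRIP-.019*mz+.06*mz; s=manip.sense();print(p,s["qpos"])
plan(p,R,1)
for n,(x,y,w,h) in(("top",(270,170,100,80)),("side",(290,170,100,130))):
    im=manip.grab_frame(n)[:,:,::-1]; k=8 if n=="top" else 5
    c=cv2.resize(im[y:y+h,x:x+w],None,fx=k if n=="top" else 5,fy=k if n=="top" else 4.6,interpolation=cv2.INTER_CUBIC) if n=="top" else cv2.resize(im[y:y+h,x:x+w],None,fx=4.6,fy=4.6,interpolation=cv2.INTER_CUBIC)
    cv2.imwrite(f"pics/{n}1.png",c); print(n,proj(n,s["position"]))
E
```

```text
time_s: 2.35
position: [0.615, 0.1165, 0.139]
tcp_rot: [-0.514, 1.581, -0.995]
wrist_force: [-0.8, 0.6, -1.2]
finger_gap: 0.0552
[0.61800494 0.11707798 0.13358523] [ 0.55097278  0.42755158 -0.58135691  1.90811247 -0.53471342  0.75172765
  0.0802682 ]
[[[0.0019,0.0053,0.0027],[0.18,0.28,-0.23]]]
top [330.48380768 212.16773862]
side [346.05661968 236.65905252]
```

View pics/top1.png

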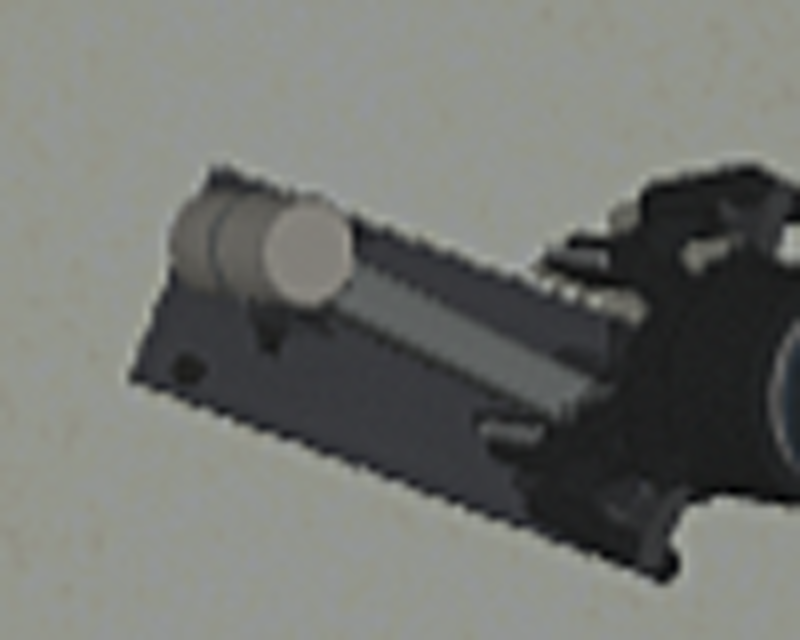

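View pics/side1.png

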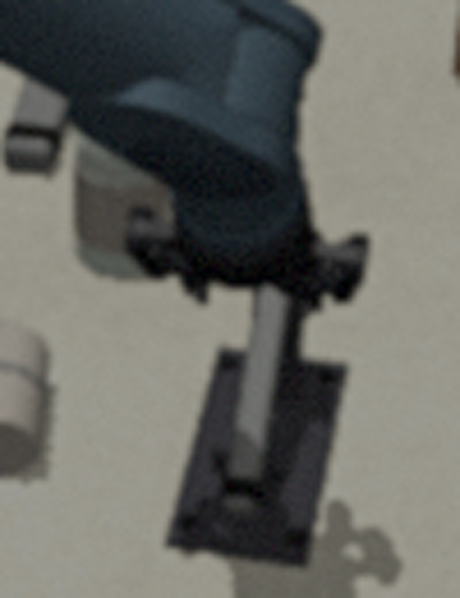

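The top view shows the open jaws straddling the handle, with tips near px (338,203) and (331,224). The handle's midline passes between them, so I'll descend and close in stages while watching the side force.

```bash
python3 -m handwheel '[[[0.001,0.025,0.001],[0.2,0.3,-0.2]],[[0.001,0.025,0.001],[0,0,0]],[[0,0.015,0],[0,0,0]],[[0,0,0],[0,0,0]],[[0,0,0],[0,0,0]]]'
python3 -m handwheel '[[[0,0,0],[0,0,0]],[[0,0,0],[0,0,0]],[[0,0,0],[0,0,0]]]' 0.026
cat > st.py <<'E'
from h import *
np.set_printoptions(precision=4,suppress=True)
s=manip.sense();R=Ro.from_rotvec(s["tcp_rot"]);print("t",s["time_s"],"F tool",R.inv().apply(s["wrist_force"]),"tau tool",R.inv().apply(s["torque"]),"gap",s["finger_gap"],"p",s["position"])
print(R.as_matrix())
E
python3 st.py; python3 - <<'E'
from h import *
mx,my,mz=restM(); plan(GRIP-.019*mz,toolR(mx,my,mz),1)
E
```

```text
time_s: 3.08
position: [0.6309, 0.1433, 0.0863]
tcp_rot: [-0.507, 1.581, -1.013]
wrist_force: [0.1, 0.1, -0.0]
finger_gap: 0.0554
time_s: 3.45
position: [0.6305, 0.1442, 0.086]
tcp_rot: [-0.507, 1.581, -1.011]
wrist_force: [-0.2, -0.1, 0.5]
finger_gap: 0.0256
t 3.45 F tool [-0.1376 -0.531  -0.1569] tau tool [-0.0402  0.0253 -0.6257] gap 0.025636714747395907 p [0.6305 0.1442 0.086 ]
[[-0.2719  0.1945  0.9425]
 [-0.7739  0.5379 -0.3343]
 [-0.572  -0.8203  0.0043]]
[[[-0.0029,0.0039,-0.0029],[-0.45,-0.21,0.11]]]
```

```bash
python3 -m handwheel '[[[0,0.003,0],[0,0,0]],[[0,0,0],[0,0,0]],[[0,0,0],[0,0,0]]]' 0.022; python3 st.py;python3 - <<'E'
from h import *
import cv2
for n,(x,y,w,h) in(("top",(270,170,100,80)),("side",(310,190,70,100))):
    im=manip.grab_frame(n)[:,:,::-1]; k=8 if n=="top" else 6
    cv2.imwrite(f"pics/{n}2.png",cv2.resize(im[y:y+h,x:x+w],None,fx=k,fy=k,interpolation=cv2.INTER_CUBIC) )
E
```

```text
time_s: 3.82
position: [0.6308, 0.1462, 0.0831]
tcp_rot: [-0.508, 1.582, -1.011]
wrist_force: [0.7, -0.2, -0.1]
finger_gap: 0.0221
t 3.825 F tool [0.0349 0.1347 0.7778] tau tool [-0.0403 -0.0323 -0.5594] gap 0.022115144981943353 p [0.6308 0.1462 0.0831]
[[-0.272   0.1939  0.9426]
 [-0.7738  0.5382 -0.334 ]
 [-0.572  -0.8202  0.0037]]
```

View pics/top2.png

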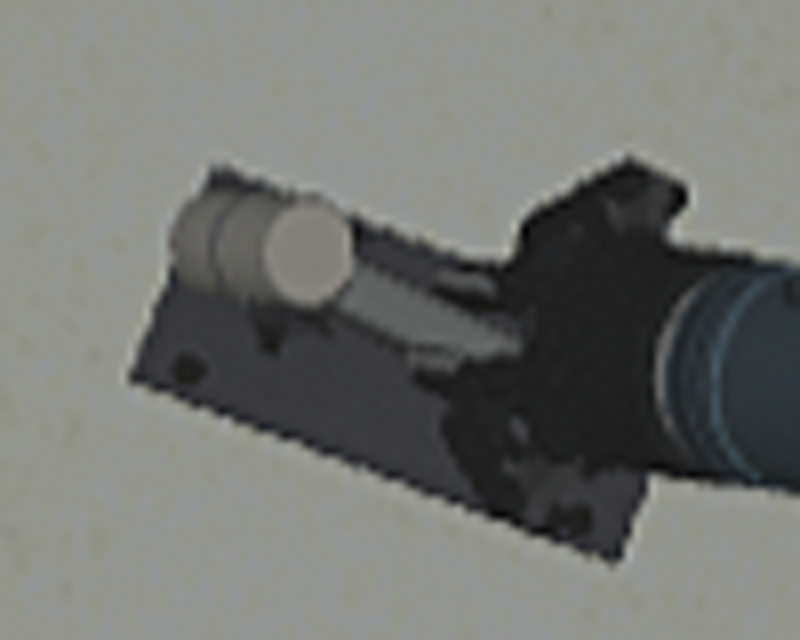

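View pics/side2.png

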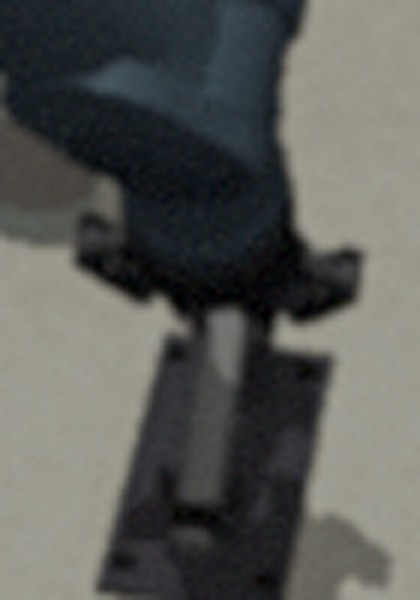

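The jaws straddle the handle on both sides, at crop px (470,285) and (430,365). I'll close them.

```bash
python3 -m handwheel '[[[0,0,0],[0,0,0]],[[0,0,0],[0,0,0]],[[0,0,0],[0,0,0]]]' 0.0; python3 st.py
```

```text
time_s: 4.3
position: [0.6305, 0.1461, 0.0833]
tcp_rot: [-0.508, 1.582, -1.01]
wrist_force: [-2.9, -2.6, 4.0]
finger_gap: 0.0176
t 4.3 F tool [ 0.512  -5.2147 -1.8322] tau tool [-0.5322 -0.0837 -0.569 ] gap 0.017603390502264112 p [0.6305 0.1461 0.0833]
[[-0.2719  0.1934  0.9427]
 [-0.774   0.5382 -0.3336]
 [-0.5719 -0.8203  0.0034]]
```

```bash
python3 - <<'E'
from h import *
s=manip.sense(); json.dump([list(s["position"]),list(s["tcp_rot"])],open("grip.json","w"))
E
python3 -m handwheel '[[[0,-0.01,0],[0,0,0]],[[0,-0.02,0],[0,0,0]],[[0,-0.03,0],[0,0,0]],[[0,-0.03,0],[0,0,0]],[[0,-0.01,0],[0,0,0]],[[0,0,0],[0,0,0]],[[0,0,0],[0,0,0]]]'; python3 st.py
python3 - <<'E'
from h import *
import cv2
for n,(x,y,w,h) in(("top",(270,170,100,80)),("side",(310,150,90,120))):
    im=manip.grab_frame(n)[:,:,::-1]; k=8 if n=="top" else 5
    cv2.imwrite(f"pics/{n}3.png",cv2.resize(im[y:y+h,x:x+w],None,fx=k,fy=k,interpolation=cv2.INTER_CUBIC) )
s=manip.sense();R=Ro.from_rotvec(s["tcp_rot"]);M=R.as_matrix();mx,mz,my=-M[:,0],-M[:,1],-M[:,2]
hc=s["position"]+.019*mz+.07*mx
for n in("top","side"): print(n,proj(n,hc+.035*mz))
E
```

```text
time_s: 5.18
position: [0.6103, 0.0932, 0.164]
tcp_rot: [-0.51, 1.583, -1.009]
wrist_force: [-0.3, 0.8, -3.7]
finger_gap: 0.0173
t 5.175 F tool [ 1.5404  3.458  -0.5341] tau tool [-0.0602 -0.0175 -1.1548] gap 0.017303974503962972 p [0.6103 0.0932 0.164 ]
[[-0.2721  0.1914  0.9431]
 [-0.774   0.5388 -0.3326]
 [-0.5718 -0.8204  0.0016]]
top [330.56346807 203.95645699]
side [349.31914767 203.67943868]
```

View pics/top3.png

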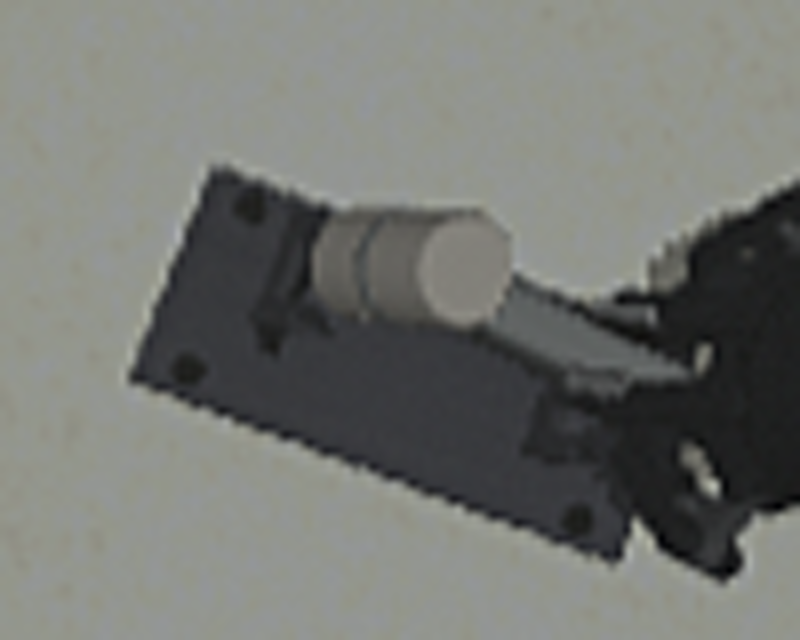

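View pics/side3.png

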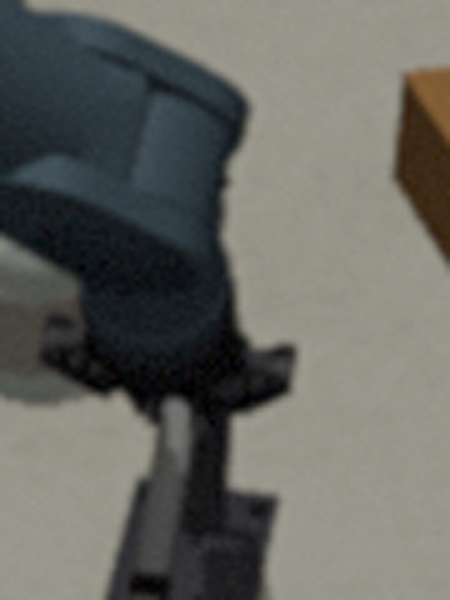

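The handle is gripped and the mallet is clear of the rest; the face centre is at top px (327.5,203). Next I'll level it and carry it over the mortar.

```bash
python3 - <<'E'
from h import *
s=manip.sense()
mx,my,mz=restM(70.9,0); R=toolR(mx,my,mz)
pA=s["position"]+[0,0,.05]; R1=plan(pA,R,4)
p=np.array([.5686,-.1944,.165+.04])-.019*mz-.073*mx; print(p)
plan(p,R,8,pA,R)
E
```

```text
[[[-0.0072,-0.0103,0.0],[-0.04,-0.07,-8.72]],[[-0.0055,-0.0112,0.0],[-0.04,-0.07,-8.72]],[[-0.0037,-0.0119,0.0],[-0.04,-0.07,-8.72]],[[-0.0019,-0.0124,0.0],[-0.04,-0.07,-8.72]]]
[ 0.54471309 -0.26338127  0.186     ]
[[[0.0448,0.0035,0.0068],[0.0,0.0,0.0]],[[0.0448,0.0035,0.0068],[0.0,0.0,0.0]],[[0.0448,0.0035,0.0068],[0.0,0.0,0.0]],[[0.0448,0.0035,0.0068],[0.0,0.0,0.0]],[[0.0448,0.0035,0.0068],[0.0,0.0,0.0]],[[0.0448,0.0035,0.0068],[0.0,0.0,0.0]],[[0.0448,0.0035,0.0068],[0.0,0.0,0.0]],[[0.0448,0.0035,0.0068],[0.0,0.0,0.0]]]
```

```bash
python3 -m handwheel '[[[-0.007,-0.010,0],[0,-0.1,-8.7]],[[-0.006,-0.011,0],[0,-0.1,-8.7]],[[-0.004,-0.012,0],[0,0,-8.7]],[[-0.002,-0.012,0],[0,0,-8.7]],[[0.03,0,0.004],[0,0,0]],[[0.045,0.003,0.007],[0,0,0]],[[0.045,0.003,0.007],[0,0,0]],[[0.045,0.003,0.007],[0,0,0]],[[0.045,0.003,0.007],[0,0,0]],[[0.045,0.004,0.007],[0,0,0]]]'
python3 -m handwheel '[[[0.045,0.004,0.007],[0,0,0]],[[0.035,0.004,0.007],[0,0,0]],[[0.023,0.004,0.007],[0,0,0]],[[0,0,0],[0,0,0]],[[0,0,0],[0,0,0]]]'
python3 st.py
python3 - <<'E'
from h import *
mx,my,mz=restM(70.9,0); R=toolR(mx,my,mz); print(manip.sense()["qpos"])
p=np.array([.5686,-.1944,.165+.04])-.019*mz-.073*mx
plan(p,R,1)
import cv2
for n,(x,y,w,h) in(("top",(395,190,100,80)),("side",(300,250,100,130))):
    im=manip.grab_frame(n)[:,:,::-1]; k=8 if n=="top" else 4.6
    cv2.imwrite(f"pics/{n}4.png",cv2.resize(im[y:y+h,x:x+w],None,fx=k,fy=k,interpolation=cv2.INTER_CUBIC) )
E
```

```text
time_s: 6.52
position: [0.5635, -0.1599, 0.1975]
tcp_rot: [-1.026, 1.45, -1.452]
wrist_force: [0.4, -0.3, -2.7]
finger_gap: 0.0174
time_s: 7.15
position: [0.5503, -0.2617, 0.1859]
tcp_rot: [-1.026, 1.45, -1.451]
wrist_force: [0.5, 0.6, -3.5]
finger_gap: 0.0173
t 7.15 F tool [-0.7567  3.5154  0.2849] tau tool [-0.0011  0.0126 -0.0918] gap 0.017256548976815493 p [ 0.5503 -0.2617  0.1859]
[[-0.329   0.005   0.9443]
 [-0.9443  0.0026 -0.329 ]
 [-0.0041 -1.      0.0038]]
[ 0.55846344  0.33376882 -0.21864043  1.71179242  0.07515024  1.10078922
 -0.01750201]
[[[0.0035,-0.0001,-0.0047],[-0.22,-0.11,-0.23]]]
```

View pics/top4.png

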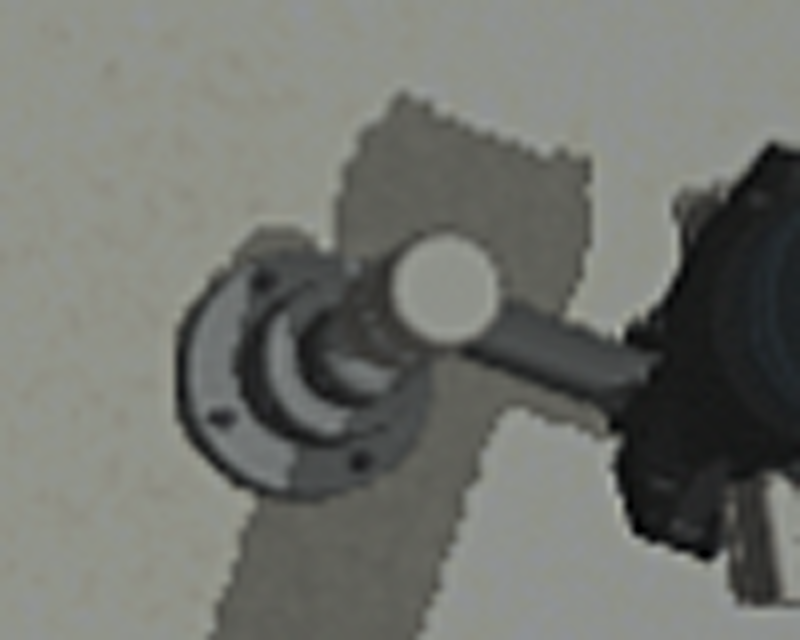

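View pics/side4.png

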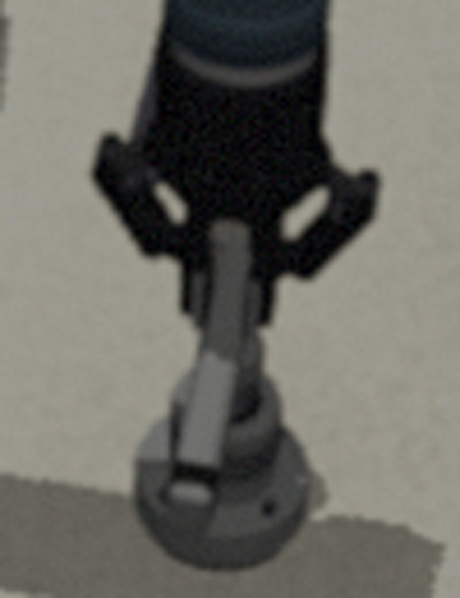

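```bash
python3 - <<'E'
from h import *
T=lambda *p:px(395,190,8,p); MT=lambda *p:px(405,205,8,p); MS=lambda *p:px(320,310,8,p)
print("face by top",onz("top",T(446,290),.240))
for z in(.122,.124,.126,.130): print("cap",z,onz("top",MT(290,224),z), onz("side",MS(242,119),z))
print("foot outer (z.033)",onz("top",MT(227,250),.033), "side foot top ellipse",onz("side",MS(227,353),.033))
s=manip.sense();M=Ro.from_rotvec(s["tcp_rot"]).as_matrix();print("kin",s["position"]-.019*M[:,1]-.073*M[:,0])
E
```

```text
face by top [ 0.57271749 -0.18892432]
cap 0.122 [ 0.5686212  -0.19450809] [ 0.56865571 -0.19414144]
cap 0.124 [ 0.56838487 -0.19400011] [ 0.56821465 -0.19596857]
cap 0.126 [ 0.56814853 -0.19349214] [ 0.5677736  -0.19779571]
cap 0.13 [ 0.56767586 -0.19247618] [ 0.56689149 -0.20144998]
foot outer (z.033) [ 0.56868745 -0.19344554] side foot top ellipse [ 0.56612376 -0.20671196]
kin [ 0.57449642 -0.19245485  0.20570155]
```

```bash
python3 -m handwheel '[[[0.005,0.010,-0.0035],[-0.2,0,-0.2]],[[0,0.015,0],[0,0,0]],[[0,0.010,0],[0,0,0]],[[0,0,0],[0,0,0]],[[0,0,0],[0,0,0]]]'
python3 st.py
python3 - <<'E'
from h import *
import cv2
for n,(x,y,w,h) in(("top",(395,190,100,80)),("side",(300,250,100,130))):
    im=manip.grab_frame(n)[:,:,::-1]; k=8 if n=="top" else 4.6
    cv2.imwrite(f"pics/{n}5.png",cv2.resize(im[y:y+h,x:x+w],None,fx=k,fy=k,interpolation=cv2.INTER_CUBIC) )
E
```

```text
time_s: 7.88
position: [0.5451, -0.268, 0.1515]
tcp_rot: [-1.031, 1.451, -1.456]
wrist_force: [-0.4, -0.0, -3.1]
finger_gap: 0.0173
t 7.875 F tool [ 0.1812  3.064  -0.4129] tau tool [ 0.0658  0.0155 -0.0527] gap 0.01732233062998219 p [ 0.5451 -0.268   0.1515]
[[-0.331   0.0012  0.9436]
 [-0.9436 -0.0023 -0.331 ]
 [ 0.0018 -1.      0.0019]]
```

View pics/top5.png

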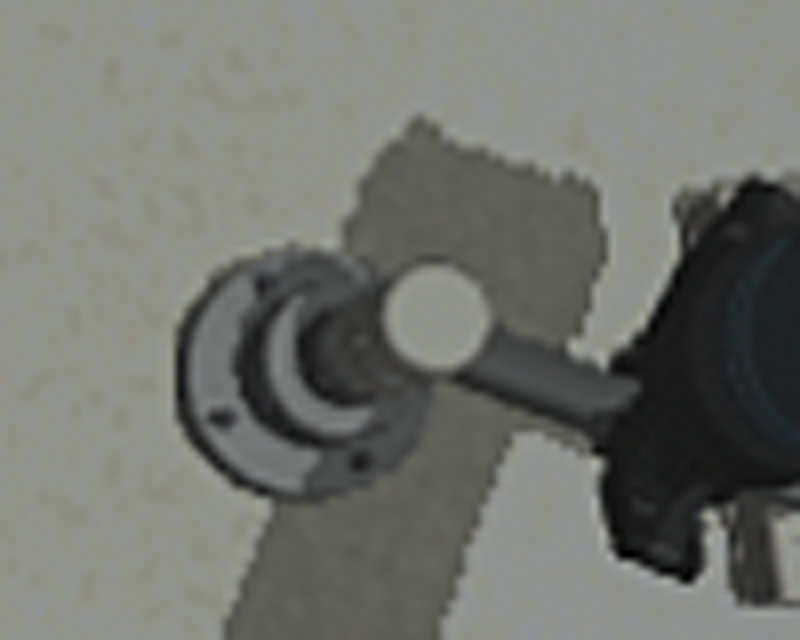

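View pics/side5.png

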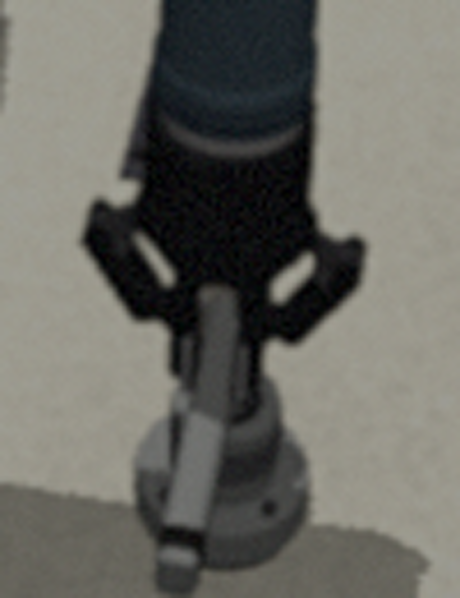

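```bash
python3 - <<'E'
from h import *
T=lambda *p:px(395,190,8,p)
print("face by top",onz("top",T(438,317),.2045))
s=manip.sense();M=Ro.from_rotvec(s["tcp_rot"]).as_matrix();print("kin",s["position"]-.019*M[:,1]-.073*M[:,0])
E
```

```text
face by top [ 0.568433   -0.19601506]
kin [ 0.5694837  -0.19924961  0.1708959 ]
```

```bash
python3 -m handwheel '[[[-0.0015,0.003,0],[0,0,0.1]],[[0,0,0],[0,0,0]]]'; for i in 1 2; do python3 -m handwheel '[[[0,0.001,0],[0,0,0]],[[0,0,0],[0,0,0]]]'; done
```

```text
time_s: 8.22
position: [0.5458, -0.2666, 0.1488]
tcp_rot: [-1.028, 1.451, -1.455]
wrist_force: [-0.6, -0.2, -2.9]
finger_gap: 0.0176
time_s: 8.48
position: [0.5457, -0.2671, 0.148]
tcp_rot: [-1.029, 1.451, -1.456]
wrist_force: [-0.8, -1.1, -0.7]
finger_gap: 0.0173
time_s: 8.72
position: [0.5456, -0.2671, 0.1468]
tcp_rot: [-1.029, 1.451, -1.455]
wrist_force: [0.1, -0.6, -0.7]
finger_gap: 0.0176
```

Contact is felt at TCP z≈0.148, where the force steps by about 2.5 N. The stop should then be at z≈0.130. First blow:

```bash
python3 -m handwheel '[[[0,-0.0135,0],[0,0,0]],[[0,0,0],[0,0,0]],[[0,0,0],[0,0,0]]]'; python3 -m handwheel '[[[0,0.0295,0],[0,0,0]]]';python3 -m handwheel '[[[0,0,0],[0,0,0]]]'; python3 st.py
```

```text
time_s: 9.1
position: [0.5452, -0.2663, 0.16]
tcp_rot: [-1.03, 1.452, -1.454]
wrist_force: [-0.8, -0.7, -3.7]
finger_gap: 0.0175
time_s: 9.22
position: [0.5485, -0.2688, 0.1338]
tcp_rot: [-1.025, 1.444, -1.461]
wrist_force: [0.8, -2.7, 4.4]
finger_gap: 0.0176
time_s: 9.35
position: [0.5456, -0.2675, 0.1301]
tcp_rot: [-1.028, 1.452, -1.456]
wrist_force: [0.3, -1.3, 2.6]
finger_gap: 0.0177
t 9.35 F tool [ 1.1241 -2.5595  0.7221] tau tool [ 0.3197  0.1089 -0.1265] gap 0.017682917679906884 p [ 0.5456 -0.2675  0.1301]
[[-0.3325  0.0022  0.9431]
 [-0.9431 -0.001  -0.3325]
 [ 0.0003 -1.      0.0024]]
```

```bash
python3 -m handwheel '[[[0,-0.030,0],[0,0,0]],[[0,-0.005,0],[0,0,0]],[[0,0,0],[0,0,0]],[[0,0,0],[0,0,0]]]'; python3 - <<'E'
from h import *
import cv2
n="top";x,y,w,h=395,190,100,80
im=manip.grab_frame(n)[:,:,::-1]
cv2.imwrite(f"pics/{n}6.png",cv2.resize(im[y:y+h,x:x+w],None,fx=8,fy=8,interpolation=cv2.INTER_CUBIC) )
E
```

```text
time_s: 9.85
position: [0.544, -0.266, 0.164]
tcp_rot: [-1.031, 1.454, -1.452]
wrist_force: [-0.7, -0.1, -3.5]
finger_gap: 0.0175
```

View pics/top6.png

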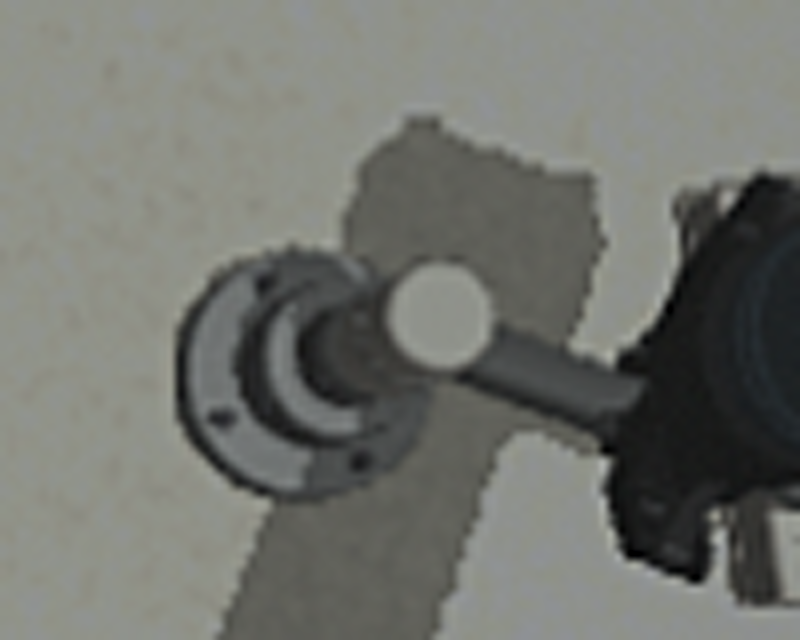

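```bash
python3 -m handwheel '[[[0,0,0.001],[0,0,0]],[[0,0.035,0],[0,0,0]]]';python3 -m handwheel '[[[0,0,0],[0,0,0]]]'; python3 st.py; python3 -m handwheel '[[[0,-0.030,0],[0,0,0]],[[0,-0.005,0],[0,0,0]],[[0,0,0],[0,0,0]],[[0,0,0],[0,0,0]]]'
```

```text
time_s: 10.15
position: [0.5503, -0.2695, 0.1341]
tcp_rot: [-1.024, 1.443, -1.462]
wrist_force: [0.8, -2.7, 3.5]
finger_gap: 0.0174
time_s: 10.28
position: [0.5466, -0.2678, 0.1297]
tcp_rot: [-1.028, 1.453, -1.456]
wrist_force: [0.2, -1.3, 1.7]
finger_gap: 0.0173
t 10.275 F tool [ 1.1496 -1.652   0.6608] tau tool [ 0.2667  0.0735 -0.0248] gap 0.01732166191649772 p [ 0.5466 -0.2678  0.1297]
[[-0.3327  0.002   0.943 ]
 [-0.943  -0.0007 -0.3327]
 [ 0.     -1.      0.0021]]
time_s: 10.78
position: [0.545, -0.2664, 0.1641]
tcp_rot: [-1.031, 1.454, -1.452]
wrist_force: [-0.2, 0.3, -4.1]
finger_gap: 0.0173
```

The second blow reached z=0.1297, but the final spring force was a little low (noise is about 0.5 N). For certainty I'll give two more blows slightly deeper and look for firm contact with the stop.

```bash
python3 -m handwheel '[[[0,0.037,0],[0,0,0]]]';python3 -m handwheel '[[[0,0,0],[0,0,0]]]'; python3 st.py; python3 -m handwheel '[[[0,0,0],[0,0,0]]]';  python3 -m handwheel '[[[0,-0.030,0],[0,0,0]],[[0,-0.007,0],[0,0,0]],[[0,0,0],[0,0,0]],[[0,0,0],[0,0,0]]]'
```

```text
time_s: 10.9
position: [0.5496, -0.2694, 0.1317]
tcp_rot: [-1.025, 1.444, -1.462]
wrist_force: [-0.4, -3.7, 3.7]
finger_gap: 0.0175
time_s: 11.02
position: [0.5462, -0.2677, 0.1273]
tcp_rot: [-1.028, 1.454, -1.455]
wrist_force: [0.2, -1.3, 3.3]
finger_gap: 0.0173
t 11.025 F tool [ 1.1276 -3.3029  0.5706] tau tool [0.2616 0.0444 0.0156] gap 0.017299640656488147 p [ 0.5462 -0.2677  0.1273]
[[-0.3331  0.0015  0.9429]
 [-0.9429 -0.0002 -0.3331]
 [-0.0003 -1.      0.0015]]
time_s: 11.15
position: [0.5468, -0.2676, 0.1298]
tcp_rot: [-1.029, 1.451, -1.455]
wrist_force: [-0.8, -1.7, 3.3]
finger_gap: 0.0178
time_s: 11.65
position: [0.5449, -0.2663, 0.1639]
tcp_rot: [-1.031, 1.454, -1.452]
wrist_force: [0.2, -1.0, -4.2]
finger_gap: 0.0173
```

```bash
python3 -m handwheel '[[[0,0.0145,0],[0,0,0]],[[0,0,0],[0,0,0]],[[0,0,0],[0,0,0]]]'; for i in 1 2 3 4 5; do python3 -m handwheel '[[[0,0.001,0],[0,0,0]],[[0,0,0],[0,0,0]]]' | grep -E 'posit|force'; done
```

```text
time_s: 12.02
position: [0.5457, -0.2667, 0.1501]
tcp_rot: [-1.03, 1.453, -1.453]
wrist_force: [0.0, -0.6, -4.4]
finger_gap: 0.0172
position: [0.5464, -0.267, 0.1502]
wrist_force: [-0.4, -0.6, -3.3]
position: [0.5463, -0.267, 0.149]
wrist_force: [-0.3, -0.3, -2.6]
position: [0.5464, -0.267, 0.148]
wrist_force: [0.2, 0.0, -2.5]
position: [0.5464, -0.2674, 0.1473]
wrist_force: [-0.6, -0.4, -2.0]
position: [0.5464, -0.2676, 0.1463]
wrist_force: [-1.0, -0.5, -1.1]
```

```bash
python3 -m handwheel '[[[0,-0.0195,0],[0,0,-0.4]],[[0,0,0],[0,0,0]],[[0,0,0],[0,0,0]],[[0,0.037,0],[0,0,0]]]';python3 -m handwheel '[[[0,0,0],[0,0,0]]]'; python3 -m handwheel '[[[0,0,0],[0,0,0]]]';python3 st.py;  python3 -m handwheel '[[[0,-0.050,0],[0,0,0]],[[0,-0.030,0],[0,0,0]],[[0,0,0],[0,0,0]],[[0,0,0],[0,0,0]]]'
python3 - <<'E'
from h import *
import cv2
for n,(x,y,w,h) in(("top",(395,190,100,80)),("side",(300,250,100,130))):
    im=manip.grab_frame(n)[:,:,::-1]; k=8 if n=="top" else 4.6
    cv2.imwrite(f"pics/{n}7.png",cv2.resize(im[y:y+h,x:x+w],None,fx=k,fy=k,interpolation=cv2.INTER_CUBIC) )
E
```

```text
time_s: 13.78
position: [0.5504, -0.2696, 0.1325]
tcp_rot: [-1.03, 1.439, -1.467]
wrist_force: [1.2, -3.9, 4.0]
finger_gap: 0.0174
time_s: 13.9
position: [0.5468, -0.2678, 0.1279]
tcp_rot: [-1.033, 1.45, -1.461]
wrist_force: [0.8, 0.1, 2.9]
finger_gap: 0.0172
time_s: 14.02
position: [0.5473, -0.2679, 0.1303]
tcp_rot: [-1.034, 1.448, -1.461]
wrist_force: [-0.3, -0.8, 2.5]
finger_gap: 0.0177
t 14.025 F tool [ 0.8427 -2.4493 -0.0483] tau tool [ 0.0515 -0.0265  0.0386] gap 0.01768545001232982 p [ 0.5473 -0.2679  0.1303]
[[-0.3312  0.0011  0.9435]
 [-0.9435 -0.0083 -0.3312]
 [ 0.0074 -1.      0.0038]]
time_s: 14.52
position: [0.5447, -0.2658, 0.2066]
tcp_rot: [-1.038, 1.453, -1.456]
wrist_force: [-0.2, -0.2, -3.9]
finger_gap: 0.0176
```

View pics/side7.png

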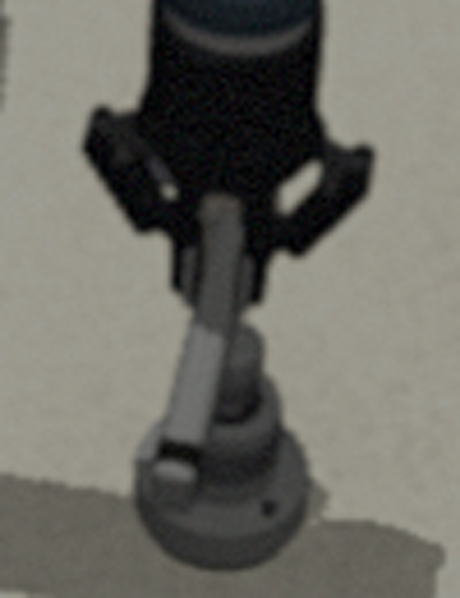

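View pics/top7.png

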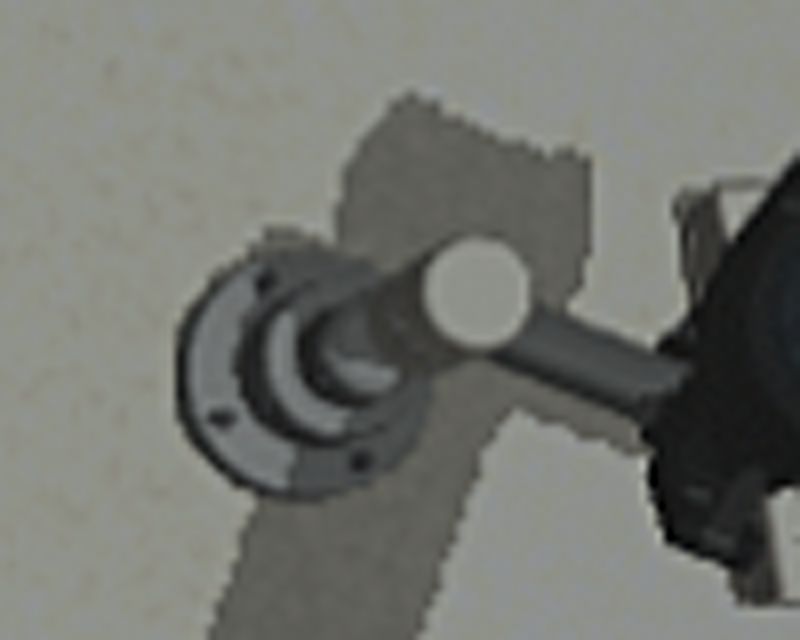

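The side view shows the pestle fully up again, cap at crop (240,335), with the mallet clear of it. Next I'll plan the return.

```bash
python3 - <<'E'
from h import *
T=lambda *p:px(395,190,8,p)
print("face by top",onz("top",T(477,293),.2606))
g=json.load(open("grip.json"));pg=np.array(g[0]);Rg=Ro.from_rotvec(g[1]); yg=Rg.as_matrix()[:,1]
H=pg-.10*yg; s=manip.sense();R0=Ro.from_rotvec(s["tcp_rot"])
print(H); plan(H+[0,0,.05],R0,9); plan(H,Rg,4,H+[0,0,.05],R0)
E
```

```text
face by top [ 0.56929828 -0.19305807]
[0.61120628 0.09224537 0.16538131]
[[[-0.04,-0.0013,-0.0061],[0.0,0.0,0.0]],[[-0.04,-0.0013,-0.0061],[0.0,0.0,0.0]],[[-0.04,-0.0013,-0.0061],[0.0,0.0,0.0]],[[-0.04,-0.0013,-0.0061],[0.0,0.0,0.0]],[[-0.04,-0.0013,-0.0061],[0.0,0.0,0.0]],[[-0.04,-0.0013,-0.0061],[0.0,0.0,0.0]],[[-0.04,-0.0013,-0.0061],[0.0,0.0,0.0]],[[-0.04,-0.0013,-0.0061],[0.0,0.0,0.0]],[[-0.04,-0.0013,-0.0061],[0.0,0.0,0.0]]]
[[[-0.0001,0.0125,0.0],[0.11,0.01,8.82]],[[0.0018,0.0124,0.0],[0.11,0.01,8.82]],[[0.0037,0.0119,-0.0],[0.11,0.01,8.82]],[[0.0055,0.0112,-0.0],[0.11,0.01,8.82]]]
```

The face lay within about 1.5 mm of the cap's axis in the top view. Carrying it back:

```bash
python3 -m handwheel '[[[-0.02,-0.002,-0.003],[0,0,0]],[[-0.04,-0.001,-0.006],[0,0,0]],[[-0.04,-0.002,-0.006],[0,0,0]],[[-0.04,-0.001,-0.006],[0,0,0]],[[-0.04,-0.001,-0.006],[0,0,0]],[[-0.04,-0.001,-0.006],[0,0,0]],[[-0.04,-0.001,-0.006],[0,0,0]],[[-0.04,-0.001,-0.006],[0,0,0]],[[-0.04,-0.001,-0.006],[0,0,0]],[[-0.02,-0.001,-0.003],[0,0,0]]]'
python3 -m handwheel '[[[0,0.012,0],[0.1,0,8.8]],[[0.002,0.012,0],[0.1,0,8.8]],[[0.004,0.012,0],[0.1,0,8.8]],[[0.005,0.011,0],[0.1,0,8.8]],[[0,0,0],[0,0,0]],[[0,0,0],[0,0,0]],[[0,0,0],[0,0,0]]]'
cat > gp.py <<'E'
from h import *
g=json.load(open("grip.json"));pg=np.array(g[0]);Rg=Ro.from_rotvec(g[1]); yg=Rg.as_matrix()[:,1]
import sys
b=float(sys.argv[1]); plan(pg-b*yg,Rg,1)
E
python3 gp.py .10
python3 - <<'E'
from h import *
import cv2
n="top";x,y,w,h=270,170,100,80
im=manip.grab_frame(n)[:,:,::-1]
cv2.imwrite(f"pics/{n}8.png",cv2.resize(im[y:y+h,x:x+w],None,fx=8,fy=8,interpolation=cv2.INTER_CUBIC) )
E
```

```text
time_s: 15.88
position: [0.6132, 0.0967, 0.2173]
tcp_rot: [-1.039, 1.448, -1.452]
wrist_force: [0.2, -0.4, -2.6]
finger_gap: 0.0172
time_s: 16.75
position: [0.6155, 0.0931, 0.1707]
tcp_rot: [-0.511, 1.572, -1.011]
wrist_force: [0.7, 0.2, -3.2]
finger_gap: 0.0173
[[[0.0049,0.0031,-0.0039],[-0.21,0.47,0.09]]]
```

View pics/top8.png

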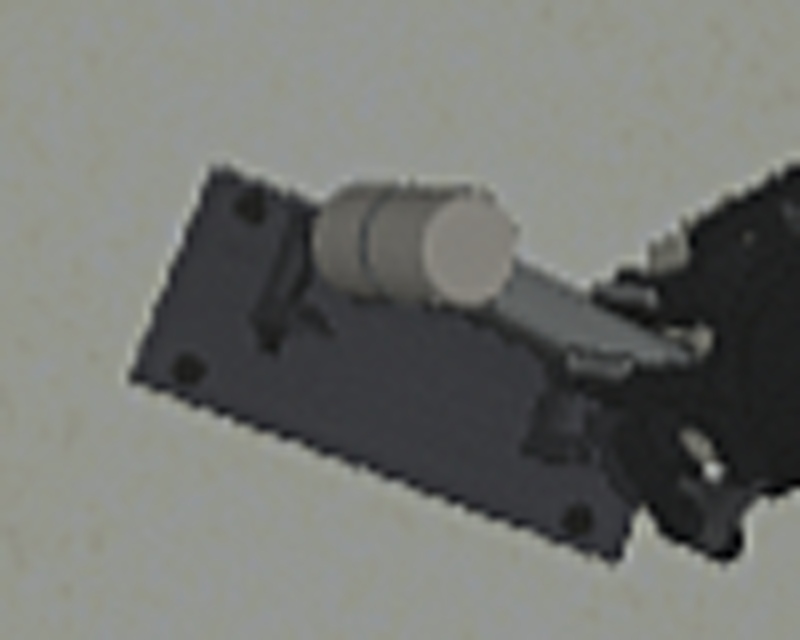

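```bash
python3 -m handwheel '[[[0.005,0.003,-0.004],[-0.2,0.5,0.1]],[[0,0,0],[0,0,0]],[[0,0,0],[0,0,0]]]'
python3 gp.py .10
python3 - <<'E'
from h import *
import cv2
n="top";x,y,w,h=270,170,100,80
im=manip.grab_frame(n)[:,:,::-1]
b=cv2.resize(im[y:y+h,x:x+w],None,fx=8,fy=8,interpolation=cv2.INTER_CUBIC)
cv2.imwrite(f"pics/{n}9.png",b)
a=cv2.imread("pics/top3.png"); 
A=cv2.cvtColor(a,7)[180:350,280:530].astype(np.float32);B=cv2.cvtColor(b,7)[180:350,280:530].astype(np.float32)
print(cv2.phaseCorrelate(A,B))
E
python3 st.py
```

```text
time_s: 17.18
position: [0.6101, 0.0898, 0.1635]
tcp_rot: [-0.506, 1.586, -1.013]
wrist_force: [-0.1, -0.0, -2.9]
finger_gap: 0.0174
[[[-0.0032,-0.0,0.0003],[-0.0,-0.3,0.01]]]
((0.05598711565559711, -0.352268043968607), 0.3335488759358724)
t 17.225 F tool [2.2947 2.1195 0.7171] tau tool [ 0.0156 -0.04   -1.1342] gap 0.01752787921513092 p [0.6102 0.0897 0.1636]
[[-0.2769  0.1937  0.9412]
 [-0.7722  0.5381 -0.3379]
 [-0.5719 -0.8203  0.0006]]
```

View pics/top9.png

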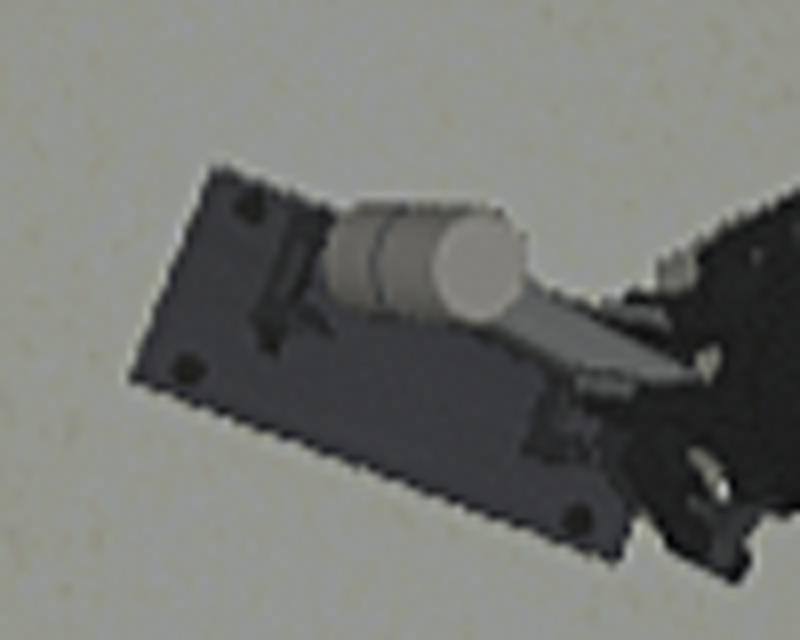

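```bash
python3 -m handwheel '[[[-0.003,0.02,0],[0,-0.3,0]],[[0,0.025,0],[0,0,0]],[[0,0.015,0],[0,0,0]],[[0,0,0],[0,0,0]],[[0,0,0],[0,0,0]]]'
python3 gp.py .04; python3 st.py
python3 - <<'E'
from h import *
import cv2
n="top";x,y,w,h=270,170,100,80
im=manip.grab_frame(n)[:,:,::-1]
cv2.imwrite(f"pics/top10.png",cv2.resize(im[y:y+h,x:x+w],None,fx=8,fy=8,interpolation=cv2.INTER_CUBIC))
E
```

```text
time_s: 17.85
position: [0.6233, 0.1236, 0.1166]
tcp_rot: [-0.507, 1.581, -1.012]
wrist_force: [0.2, 0.0, -3.6]
finger_gap: 0.0173
[[[-0.0003,0.0008,-0.0008],[-0.1,-0.02,-0.01]]]
t 17.85 F tool [1.9964 2.978  0.1329] tau tool [-0.0014 -0.0109 -1.1066] gap 0.01733412254353585 p [0.6233 0.1236 0.1166]
[[-0.2722  0.1951  0.9423]
 [-0.7738  0.5378 -0.3348]
 [-0.572  -0.8202  0.0046]]
```

View pics/top10.png

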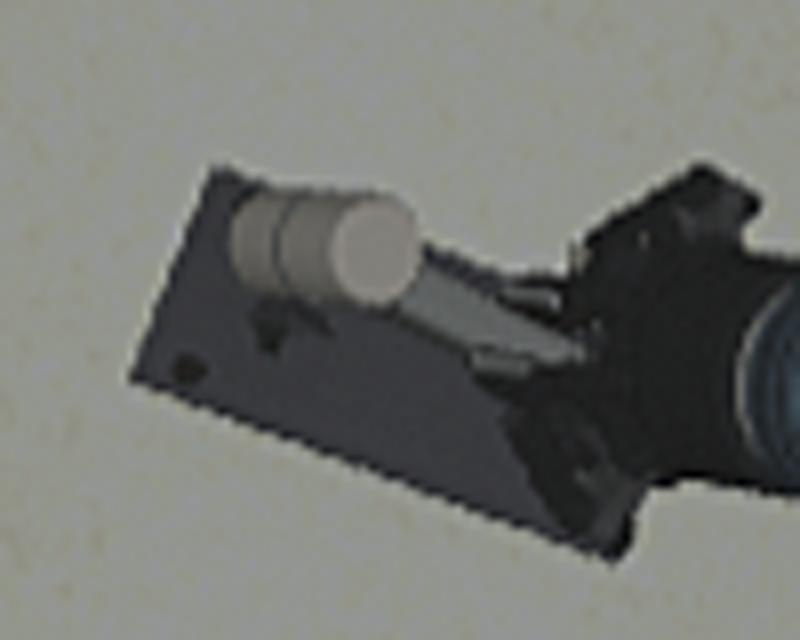

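Pose is aligned with the grip line (40 mm to go) and the head is square above its seat. Descending slowly.

```bash
python3 -m handwheel '[[[0,0.015,-0.001],[-0.1,0,0]],[[0,0.012,0],[0,0,0]],[[0,0.006,0],[0,0,0]],[[0,0,0],[0,0,0]]]'; python3 st.py|head -1; python3 -m handwheel '[[[0,0.003,0],[0,0,0]],[[0,0,0],[0,0,0]]]';python3 st.py|head -1;  python3 gp.py 0
```

```text
time_s: 18.4
position: [0.6284, 0.1427, 0.0886]
tcp_rot: [-0.509, 1.582, -1.009]
wrist_force: [1.5, -0.3, -4.8]
finger_gap: 0.0176
t 18.4 F tool [2.5466 4.035  1.469 ] tau tool [ 0.3889 -0.1617 -1.1961] gap 0.01763126779635333 p [0.6284 0.1427 0.0886]
time_s: 18.65
position: [0.629, 0.144, 0.0867]
tcp_rot: [-0.509, 1.582, -1.009]
wrist_force: [2.5, -1.2, -3.6]
finger_gap: 0.0175
t 18.65 F tool [2.3258 2.7742 2.7593] tau tool [ 0.3106 -0.1427 -1.0676] gap 0.01752547431875368 p [0.629  0.144  0.0867]
[[[-0.0001,0.0042,0.0008],[0.05,0.0,-0.01]]]
```

```bash
python3 -m handwheel '[[[0,0.002,0.001],[0,0,0]],[[0,0,0],[0,0,0]]]'; python3 st.py|head -1; python3 -m handwheel '[[[0,0.0015,0],[0,0,0]],[[0,0,0],[0,0,0]]]';python3 st.py|head -1;  python3 gp.py 0
```

```text
time_s: 18.9
position: [0.6297, 0.145, 0.0848]
tcp_rot: [-0.509, 1.583, -1.009]
wrist_force: [1.6, 0.7, -3.2]
finger_gap: 0.0176
t 18.9 F tool [0.83   3.3217 1.2633] tau tool [ 0.2044 -0.0662 -1.0819] gap 0.017627318034876136 p [0.6297 0.145  0.0848]
time_s: 19.15
position: [0.63, 0.1458, 0.0836]
tcp_rot: [-0.51, 1.583, -1.009]
wrist_force: [0.5, -0.2, -3.2]
finger_gap: 0.0173
t 19.15 F tool [1.8308 2.5987 0.5322] tau tool [ 0.1034 -0.0531 -1.0882] gap 0.01733322657426833 p [0.63   0.1458 0.0836]
[[[-0.0002,0.0004,0.0005],[0.12,-0.01,-0.01]]]
```

```bash
python3 -m handwheel '[[[0,0.001,0.0005],[0.1,0,0]],[[0,0,0],[0,0,0]]]'; python3 st.py|head -1; python3 -m handwheel '[[[0,0.001,0],[0,0,0]],[[0,0,0],[0,0,0]]]';python3 st.py|head -1;  python3 gp.py 0
```

```text
time_s: 19.4
position: [0.6302, 0.146, 0.0833]
tcp_rot: [-0.509, 1.583, -1.009]
wrist_force: [-4.1, -3.1, 2.8]
finger_gap: 0.0173
t 19.4 F tool [ 1.9322 -4.7399 -2.844 ] tau tool [-0.6264 -0.0109 -1.0098] gap 0.017333995483306438 p [0.6302 0.146  0.0833]
time_s: 19.65
position: [0.6303, 0.146, 0.0832]
tcp_rot: [-0.51, 1.583, -1.009]
wrist_force: [-7.1, -5.3, 9.7]
finger_gap: 0.0177
t 19.65 F tool [  0.479  -12.2083  -4.902 ] tau tool [-1.1696  0.0072 -0.9907] gap 0.01765213968901852 p [0.6303 0.146  0.0832]
[[[-0.0002,-0.0,0.0003],[0.11,-0.01,-0.0]]]
```

Seated, with the bench force rising at the same pose as the original grip. I'll relieve it, open and back off.

```bash
python3 -m handwheel '[[[0,-0.001,-0.0003],[0,0,0]],[[0,0,0],[0,0,0]]]'; python3 -m handwheel '[[[0,0,0],[0,0,0]],[[0,0,0],[0,0,0]],[[0,0,0],[0,0,0]]]' 0.045; python3 st.py|head -1; python3 -m handwheel '[[[0,-0.01,0],[0,0,0]],[[0,-0.03,0],[0,0,0]],[[0,-0.05,0],[0,0,0]],[[0,-0.05,0],[0,0,0]],[[0.05,-0.02,0],[0,0,0]],[[0.06,0,0],[0,0,0]],[[0.03,0,0],[0,0,0]],[[0,0,0],[0,0,0]],[[0,0,0],[0,0,0]]]'
python3 - <<'E'
from h import *
import cv2
for n,(x,y,w,h) in(("top",(270,170,100,80)),("side",(310,190,70,110))):
    im=manip.grab_frame(n)[:,:,::-1]; k=8 if n=="top" else 5; cv2.imwrite(f"pics/{n}_f.png",im)
    c=cv2.resize(im[y:y+h,x:x+w],None,fx=k,fy=k,interpolation=cv2.INTER_CUBIC)
    o=cv2.imread(f"pics/{n}0.png")[y:y+h,x:x+w]; o=cv2.resize(o,None,fx=k,fy=k,interpolation=cv2.INTER_CUBIC)
    cv2.imwrite(f"pics/{n}11.png",c if n=="top" else np.hstack([o,c]))
E
```

```text
time_s: 19.9
position: [0.6302, 0.1459, 0.0833]
tcp_rot: [-0.509, 1.582, -1.01]
wrist_force: [-4.7, -3.8, 5.9]
finger_gap: 0.0177
time_s: 20.27
position: [0.6311, 0.1465, 0.0831]
tcp_rot: [-0.507, 1.581, -1.01]
wrist_force: [-0.1, 0.1, 0.7]
finger_gap: 0.0449
t 20.275 F tool [-0.4766 -0.5282 -0.1864] tau tool [-0.0633 -0.0079 -0.5572] gap 0.04485271489347328 p [0.6311 0.1465 0.0831]
time_s: 21.4
position: [0.5625, -0.0467, 0.1355]
tcp_rot: [-0.508, 1.58, -1.009]
wrist_force: [-0.5, -0.1, 0.6]
finger_gap: 0.0451
```

View pics/top11.png

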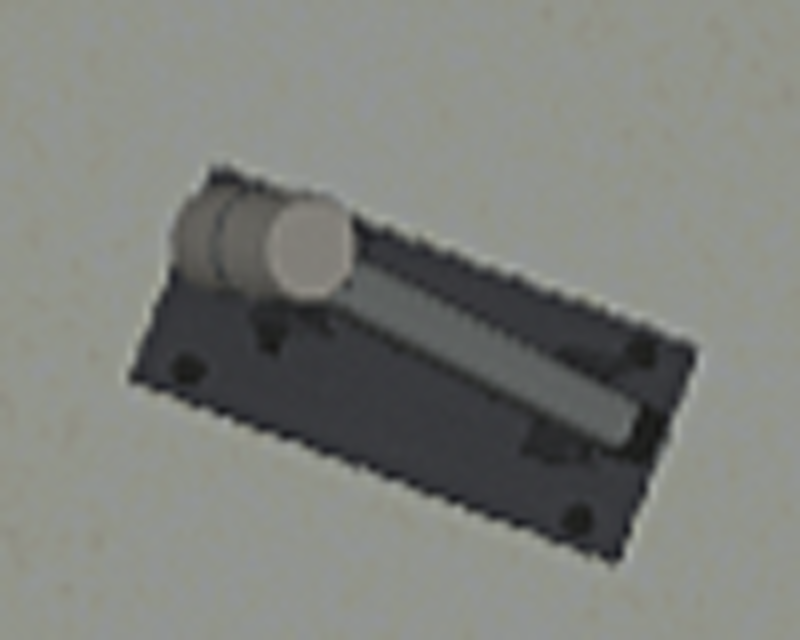

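View pics/side11.png

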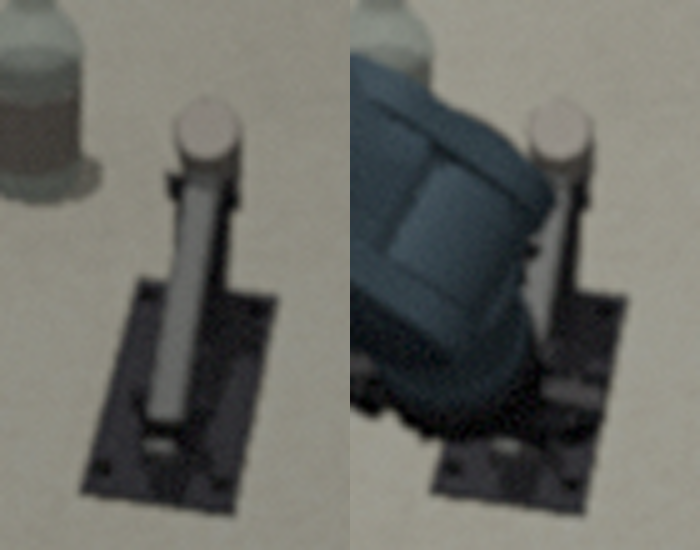

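View pics/top_f.png

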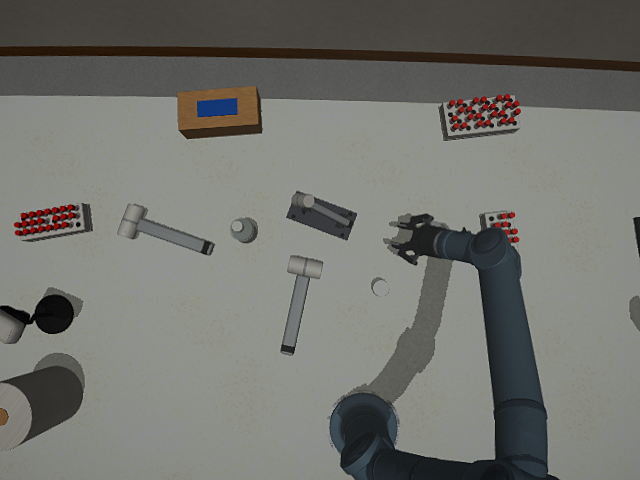

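```bash
python3 -m handwheel '[[[-0.035,-0.05,0],[0,0,0]],[[-0.035,-0.05,0],[0,0,0]],[[0,0,0],[0,0,0]],[[0,0,0],[0,0,0]]]'
python3 - <<'E'
from h import *
import cv2
im=manip.grab_frame("side")[:,:,::-1]; cv2.imwrite("pics/side_f2.png",im)
print(manip.sense()["joint_vel"].round(3))
E
```

```text
time_s: 22.0
position: [0.5613, -0.0466, 0.2567]
tcp_rot: [-0.51, 1.579, -1.009]
wrist_force: [-0.6, -0.1, -0.4]
finger_gap: 0.0452
[ 0.006  0.022  0.01   0.021 -0.003 -0.001  0.001]
```

View pics/side_f2.png

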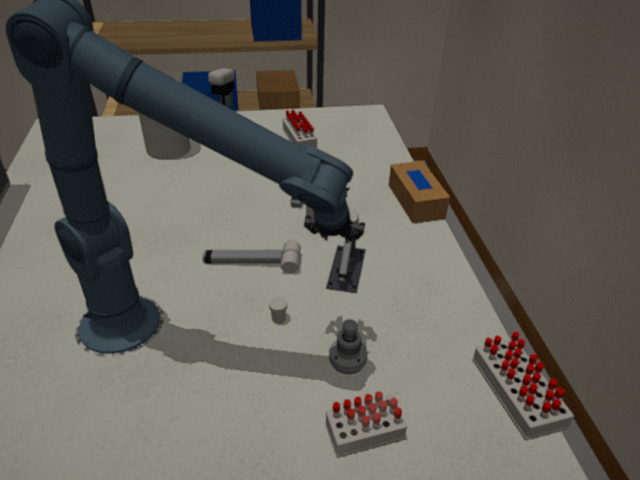

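The side view shows the pestle up, with its cap at (349,325) as at the start. The mallet is in its rest, and the pot (278,310) and rack (366,422) have not moved. The bottle was upright and in place at (243,230) in the last top view.

```bash
python3 -m handwheel '[[[0,0,0],[0,0,0]],[[0,0,0],[0,0,0]]]'; python3 -c "
from plant import manip
print(manip.job_done())"
```

```text
time_s: 22.3
position: [0.5605, -0.0476, 0.2548]
tcp_rot: [-0.509, 1.584, -1.009]
wrist_force: [-0.9, 0.1, 0.4]
finger_gap: 0.0446
the job is handed in; nothing more can be done
None
```

I took the smallest mallet, the one in the sloping rest, and struck the pestle cap four times. I lifted clear after each blow, laid the mallet back in its rest, and handed the job in at 22.3 s.

**Blows:**
- The tool moved down at about 0.2–0.3 m/s each time. I had no direct reading of the pestle, so depth is judged from tool height and force.
- Depth below first contact was about 17.9, 18.3, 20.7 and 20.1 mm. The last two are past the 18 mm stop, partly because the mallet gave slightly in the grip.
- The spring force after the second blow read about 0.9 N lower than after the first. That could have been noise, so I added the third and fourth blows, commanded 2 mm deeper.
- A re-check after the third blow found contact about 0.5–1 mm lower. I took this as a tilt of about half a degree in the grip and corrected it by 0.4° before the fourth blow.
- In the top view after the last blow, the face was within about 1.5 mm of the cap's axis. The two cameras disagree by 2–5 mm in y, so I relied on comparisons within one camera.

**Last checks:**
- The mallet sits in its rest within about half a pixel of where it started.
- The pestle is up.
- The rack and pot are where they were in the last side view. The bottle was in place in the top view just before.
- The gripper is clear of everything. The highest wrist force I read was about 13 N.

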